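Upend the settled sauce bottle and stand it on its coaster

TASK

The sauce in the little brown bottle that lies on the two-rod wooden rest has settled: turn the bottle completely upside down, cap straight down, and keep it so for a moment, then stand it upright on the cork coaster with its whole foot on the cork, and let go. You may lay it back on the rest to change your grip. Do not push aside or knock over the two spice shakers and the other bottle that crowd round the coaster.

Things in the scene. Friction and masses are not known exactly. Their poses are not given: they have to be found in the camera images.
- bottle: the small closed brown sauce bottle with a gold cap that starts lying along the rods of the rest, its cap towards the rest's +y. Round body 25 mm in diameter from its underside up to 64 mm, cap 17.6 mm in diameter from 64 to 78 mm; about 42 g. Origin at the centre of its underside, z along its axis towards the cap. Grasp the body.
- coaster: fixed round cork coaster, 72 mm in diameter, 6 mm thick, lying on the counter; origin at the centre of its underside (its top is at z = 6 mm). It may be on the left or on the right of the counter. The three bystanders stand in an arc on its own +x side.
- rest: fixed wooden bottle rest across the counter from the coaster: foot 50 x 110 x 10 mm, narrow stem 15 mm wide, and on top two parallel steel rods along its y axis, 100 mm long, 6 mm thick, 19 mm over their outsides, tops at z = 45 mm. Origin at the centre of the foot's underside. The bottle laid along the rods has its axis at z = 56 mm; fingers can straddle the stem.
- red_shaker: Bystander, free-standing on the counter 75 to 95 mm from the coaster's centre: leave it alone. Origin at the centre of its underside, z up. Glass spice shaker with red contents and a steel cap, 41 mm in diameter, 87 mm tall.
- black_shaker: Bystander, free-standing on the counter 75 to 95 mm from the coaster's centre: leave it alone. Origin at the centre of its underside, z up. Glass spice shaker with black contents and a steel cap, 41 mm in diameter, 87 mm tall.
- spare_bottle: Bystander, free-standing on the counter 75 to 95 mm from the coaster's centre: leave it alone. Origin at the centre of its underside, z up. A second brown bottle with a gold cap, same size as the first (25 mm in diameter, 78 mm tall), not on the coaster.
Mind the look-alikes: they are no part of the job. What is shaped like the bottle but green or purple is not meant.

How it is judged:
By the outcome, as a careful person would: the job done as asked, in the order asked, and still so for the second after the job is handed in, with the robot touching nothing.
It also fails if it takes over 61 s, if anything falls off the work surface, if the arm or the gripper's body presses on something with over 40 N, if the wrist force passes 120 N, or if a joint passes its speed limit or range.

ROBOT

A 7-joint arm with a two-finger parallel gripper is mounted at the origin on a cart in front of the work surface, level with it; the furniture and walls round the work are solid. World frame = base frame: x ahead of the robot, y to its left, z up, the work surface at z = 0. Lengths are in m, angles in rad, forces in N, time in s.
With the tool pointing down it reaches from about 0.425 to 0.975 m from the base axis. Payload 16.7 kg.
Tool frame: the origin (TCP) lies on the centre line of the jaws, within the pads' length; the fingertips stand 11 mm ahead of it and the grasp point (between the pads) lies 8 mm behind it (manip.tips_ahead is the distance from the TCP to the fingertips, in m); z points along the fingers, y is the direction in which the jaws open and shut (so a half turn about z gives the same grasp; the last joint's range is limited). The gripper opens to 85 mm and grips with 20 to 120 N. Pads are 22 mm wide; open, the fingers measure 114 mm over their backs; the gripper's body (76 mm by 85 mm) begins 54 mm behind the grasp point. The pads swing forward as they close: fully open they stand 13 mm farther back than shut.
Start: joints at [1.194, 0.426, 0.074, 1.606, -0.034, 1.111, -0.067], TCP at [0.152, -0.658, 0.242] pointing down, gripper open.
Joint ranges: [-2.85, 2.85], [-0.5, 2.14], [-1.23, 1.37], [0.21, 2.46], [-1.02, 4.16], [0.16, 2.05], [-2.73, 2.73]. Speed limits (rad/s): [1.89, 1.89, 2.39, 2.39, 3.01, 3.01, 3.01].

INTERFACE

Orientations are given as a unit quaternion [w, x, y, z].
In Python, from cell import manip gives the robot as it stands.
- The arm moves only by the tool apply_moves, never from a script. Its argument "motion" is a list of rows, each a list of 7 numbers: the shift along the world's x, y, z in mm, then the turn, a rotation vector about the world's x, y, z in rad, then the opening, from 0 (shut) to 1 (fully open). A call has 1 to 20 rows; each row is the pose to reach, as a shift and turn from the pose commanded when the call began; what a row does not reach only later rows make up. A row lasts 1/10 s, in which the tool goes at most 50 mm and 8.59 degrees, less where a joint would pass 70% of its speed; a pose out of reach is approached as far as the arm can. A call with a gripper value outside its range is refused whole. The fingers move at their own pace and stop on an object; "grip_force" is the grip in N (left out, the last holds). Time passes only in rows, so rows that repeat a pose let the fingers close. It gives the time, the measured TCP pose, the force and the opening at its end, in the units of the state.
- manip.observe(): the state, without advancing time (a new reading comes with each control period).
- manip.snapshot(name): name is "side" or "top" or "wrist"; returns a dict with "pixels" (384x512x3 uint8, red, green, blue), "fx", "fy", "cx", "cy" (pixels), "xyz" and "attitude" of the camera in the world. Camera axes: x right, y up, looking along -z (the intrinsics and any distortion apply to the point x, -y, -z); pixel columns grow to the right and rows downward; lengths in m; the calibration is good to about 2 mm. A picture is of the moment at which its call begins. There is no depth.
- manip.close_job(): hands the job in, once; it reports no verdict.
The state is a dict: "time": time; "qpos": joint angles; "qvel": joint speeds; "joint_efforts": joint torques, N m; "ee_pos": TCP position; "ee_rot": TCP orientation; "contact_force": force on the tool from outside, world axes, zero at the start; "moment": the same for the moment, N m; "grip_width": finger opening in m.
Only numpy, scipy, OpenCV 4.12 (cv2) and the standard library are available. Lean on these libraries where they do the work, as an engineer would, in place of code of your own. Each camera call takes 0.05 s, during which the arm holds its last target. There are 200 camera calls.

## Working session

There is one attempt and no reset: what is moved stays moved. The work goes in short steps, Python scripts to look and compute and a tool call to move; the robot and the scene stay as the last step left them, time stands still between calls to the robot, and variables do not carry over. Pictures are saved under pics/ and viewed, about 8 in all and at most 12, crops included, and the job is handed in when it is done.

Besides the shell and the picture viewer there is one more tool, called after "Request:" in YAML: its name, and indented under it one key for each argument. apply_moves: Moves the arm, as the interface text tells. Its arguments: {"type":"object","properties":{"motion":{"type":"array","items":{"type":"array","items":{"type":"number"}}},"grip_force":{"type":"number"}},"required":["motion"]}

```bash
ls; mkdir -p pics; cat > h.py <<'E'
import numpy as np, cv2, pickle
from scipy.spatial.transform import Rotation as R
def quat(q): return R.from_quat([q[1],q[2],q[3],q[0]])
def snap(n,f):
    from cell import manip
    s=manip.snapshot(n); cv2.imwrite('pics/'+f+'.png',s['pixels'][:,:,::-1]); pickle.dump(s,open('pics/'+f+'.pkl','wb')); return s
def load(f): return pickle.load(open('pics/'+f+'.pkl','rb'))
def att(s):
    a=np.array(s['attitude'],float); return a if a.shape==(3,3) else quat(a).as_matrix()
def ray(s,u,v,z):
    d=att(s)@np.array([(u-s['cx'])/s['fx'],-(v-s['cy'])/s['fy'],-1]); c=np.array(s['xyz'])
    return c+d*(z-c[2])/d[2]
def proj(s,p):
    q=att(s).T@(np.array(p)-s['xyz']); return s['cx']+s['fx']*q[0]/-q[2], s['cy']-s['fy']*q[1]/-q[2]
E
python3 - <<'E'
from h import *
from cell import manip
print(manip.observe())
a=snap('top','top0');b=snap('side','side0')
for s in (a,b): print({k:v for k,v in s.items() if k!='pixels'})
E
```

```text
pics
{'time': 0.0, 'qpos': array([ 1.1945158 ,  0.42674263,  0.07385497,  1.60660124, -0.03410857,
        1.11081245, -0.0671041 ]), 'qvel': array([-1.95826229e-04, -5.28750664e-04, -4.15545107e-04,  9.85730088e-05,
       -1.65973023e-03,  7.98811476e-04,  2.61312461e-04]), 'joint_efforts': array([ 5.39641701e-05, -9.49866343e+01,  3.76102120e+00, -4.63531995e+01,
        1.94206217e-02,  1.01847755e-02,  8.30921567e-05]), 'ee_pos': array([ 0.15165189, -0.65733806,  0.24160617]), 'ee_rot': array([-6.41094935e-04,  9.93580437e-01,  1.13125993e-01, -1.18874795e-04]), 'contact_force': array([-0.26774342,  0.1188311 ,  0.55592812]), 'moment': array([ 0.00223105, -0.05684111, -0.05010367]), 'grip_width': 0.08581631023441554}
{'fx': 488.4920737334699, 'fy': 488.4920737334699, 'cx': 264.8644621538188, 'cy': 187.4077031368676, 'xyz': array([0.37340427, 0.06871313, 1.21638113]), 'attitude': array([ 0.71095576,  0.0455523 , -0.04576909, -0.70026572])}
{'fx': 390.7613071161802, 'fy': 390.7613071161802, 'cx': 258.1353863013586, 'cy': 187.65281659981085, 'xyz': array([ 0.4251045 , -0.72111191,  0.39494274]), 'attitude': array([ 0.83000257,  0.55183087, -0.03674364, -0.07230724])}
```

View pics/top0.png

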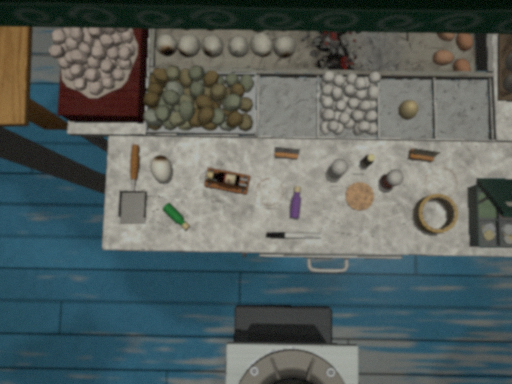

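View pics/side0.png

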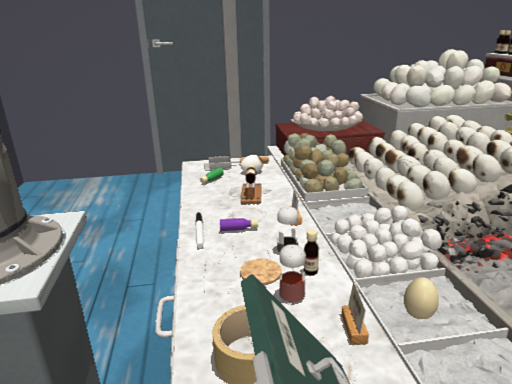

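The top view shows the brown bottle on the rest at about (228,180). The coaster is at (360,195), with two shakers at (338,168) and (392,178) and the spare bottle at (367,160). The look-alikes are green at (176,216) and purple at (295,203). The brown bottle on the rods is the one meant, and I'll confirm that in a crop.

```bash
python3 - <<'E'
from h import *
s=load('top0');im=s['pixels']
c=cv2.resize(im[140:240,190:420],None,fx=3.4,fy=3.4,interpolation=cv2.INTER_CUBIC);cv2.imwrite('pics/crop1.png',c[:,:,::-1])
hsv=cv2.cvtColor(im,cv2.COLOR_RGB2HSV)
m=cv2.inRange(hsv,(5,70,100),(20,190,255));m[:,:335]=0;m[:,380:]=0;m[:178]=0;m[215:]=0
ys,xs=np.nonzero(m);(e)=cv2.minEnclosingCircle(np.c_[xs,ys].astype(np.float32));print('coaster',xs.mean(),ys.mean(),e,ray(s,xs.mean(),ys.mean(),.006))
for n,u,v,z in [('coaster',360,195,.006),('rest',228,180,.045),('sh1',338,168,.08),('spare',367,160,.07),('sh2',392,178,.08),('edge near',300,252,0),('edge far',300,138,0),('knife',295,235,0),('purple',295,203,.01)]: print(n,ray(s,u,v,z).round(3))
E
```

```text
coaster 359.22297297297297 195.78209459459458 ((359.2731628417969, 195.74281311035156), 13.790875434875488) [ 0.51323435 -0.1660603   0.006     ]
coaster [ 0.515 -0.168  0.006]
rest [0.542 0.159 0.045]
sh1 [ 0.57  -0.102  0.08 ]
spare [ 0.592 -0.173  0.07 ]
sh2 [ 0.548 -0.229  0.08 ]
edge near [ 0.372 -0.02   0.   ]
edge far [ 0.66  -0.018  0.   ]
knife [ 0.414 -0.007  0.   ]
purple [ 0.492 -0.006  0.01 ]
```

View pics/crop1.png

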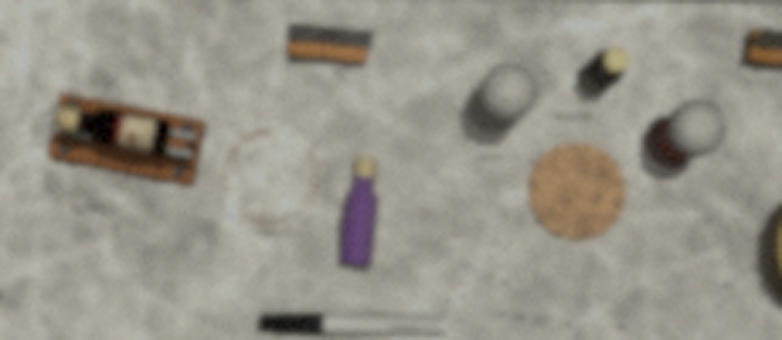

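The crop confirms it: the brown bottle with the gold cap lies on the wooden rest. Its cap is at image (210,175) and its foot at (238,180). The purple one is a look-alike, and the spare bottle stands by the coaster.

```bash
python3 - <<'E'
from h import *
s=load('top0')
cap=ray(s,208.5,174.3,.056);foot=ray(s,239.5,180.2,.056);print(cap,foot,np.linalg.norm(cap-foot))
a=(cap-foot);print('axis yaw deg',np.degrees(np.arctan2(a[1],a[0])))
im=s['pixels'];hsv=cv2.cvtColor(im,cv2.COLOR_RGB2HSV)
m=cv2.inRange(hsv,(0,80,40),(20,255,200));m[:,:200]=0;m[:,256:]=0;m[:160]=0;m[205:]=0
ys,xs=np.nonzero(m);r=cv2.minAreaRect(np.c_[xs,ys].astype(np.float32));print(r,ray(s,*r[0],.01))
E
```

```text
[0.55390963 0.20542878 0.056     ] [0.54072205 0.13062423 0.056     ] 0.07595810457183699
axis yaw deg 80.00184171240406
((226.86538696289062, 180.67308044433594), (42.361080169677734, 19.023263931274414), 11.309932708740234) [0.5456821  0.16456499 0.01      ]
```

Request:
apply_moves:
  motion:
    - [30,50,20,0,0,0,1]
    - [70,90,40,0,0,0,1]
    - [110,130,60,0,0,0.1,1]
    - [150,170,60,0,0,0.2,1]
    - [190,210,60,0,0,0.3,1]
    - [230,250,60,0,0,0.4,1]
    - [270,290,60,0,0,0.5,1]
    - [300,330,60,0,0,0.6,1]
    - [330,370,60,0,0,0.7,1]
    - [350,415,60,0,0,0.8,1]
    - [360,460,60,0,0,0.9,1]
    - [365,505,60,0,0,1.0,1]
    - [370,550,60,0,0,1.1,1]
    - [375,600,60,0,0,1.2,1]
    - [378,650,60,0,0,1.2,1]
    - [380,700,50,0,0,1.2,1]
    - [385,750,40,0,0,1.2,1]
    - [390,800,20,0,0,1.2,1]
    - [390,815,0,0,0,1.2,1]
    - [390,815,0,0,0,1.2,1]

```text
time: 2.1
ee_pos: [0.5402, 0.162, 0.2402]
ee_rot: [-0.001, 0.754, 0.656, -0.001]
contact_force: [-0.6, -1.0, -0.4]
grip_width: 0.0854
```

```bash
python3 - <<'E'
from h import *
from cell import manip
o=manip.observe();print(o['qpos'].round(4),o['ee_pos'],o['ee_rot'])
w=snap('wrist','w1');print(w['xyz'],w['attitude'],w['fx'],w['cx'],w['cy'])
E
```

```text
[ 0.1058  0.3069 -0.6152  1.8285  0.1974  1.0699 -0.7221] [0.54016986 0.16198516 0.24015352] [-1.33339432e-03  7.54486333e-01  6.56314167e-01 -5.56869174e-04]
[0.55258194 0.24548068 0.37234896] [ 0.98390487 -0.16472461  0.01292344 -0.06804411] 291.9367148782817 253.7821561944268 193.3657204946712
```

View pics/w1.png

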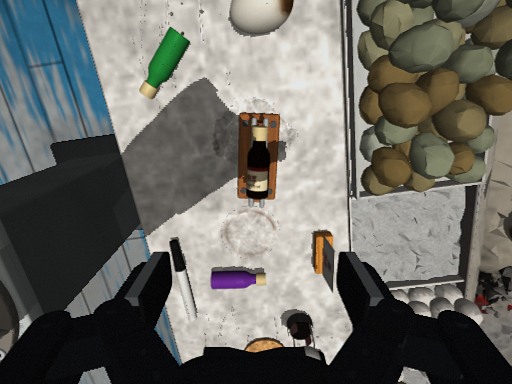

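The wrist view shows the rest with the brown bottle, cap at (260,132) and foot end at (257,197). I'll measure from this view and fit a kinematic model from the two poses.

```bash
cat > kin.py <<'E'
import numpy as np, itertools
from scipy.spatial.transform import Rotation as R
from scipy.optimize import least_squares
from h import quat
D=[([1.1945158,.42674263,.07385497,1.60660124,-.03410857,1.11081245,-.0671041],[.15165189,-.65733806,.24160617],[-6.41e-4,.99358,.113126,-1.2e-4]),
([.1058,.3069,-.6152,1.8285,.1974,1.0699,-.7221],[.54016986,.16198516,.24015352],[-1.3334e-3,.754486,.656314,-5.57e-4])]
def fk(q,p,s):
    d,a,b,c,y0,y7=p; z=lambda t:R.from_euler('z',t); y=lambda t:R.from_euler('y',t)
    r=z(y0+s[0]*q[0]); x=np.array([0,0,d]); r=r*y(q[1]); x=x+r.apply([0,0,a]); r=r*z(s[1]*q[2])*y(q[3]); x=x+r.apply([0,0,b])
    r=r*z(s[2]*q[4])*y(q[5])*z(s[3]*q[6]+y7); return x+r.apply([0,0,c]), r
def fit(D=D):
    best=None
    for s in itertools.product([1,-1],repeat=4):
        f=lambda p:np.concatenate([np.r_[fk(q,p,s)[0]-x,.3*(fk(q,p,s)[1].inv()*quat(o)).as_rotvec()] for q,x,o in D])
        for y0 in (0,-2.5,1.5):
          for y7 in (0,1.6,3.1,-1.6):
            r=least_squares(f,[.35,.4,.4,.25,y0,y7])
            if best is None or r.cost<best[0]-1e-9: best=(r.cost,s,r.x,np.abs(r.fun).max())
    return best
if __name__=='__main__': print(fit())
E
python3 kin.py; python3 - <<'E'
from h import *
s=load('w1');im=s['pixels']
for u,v,z in [(260,126,.056),(257,198,.056),(239,114,.01),(279,114,.01),(238,198,.01),(275,198,.01)]: print(u,v,ray(s,u,v,z).round(4))
print(proj(s,[.554,.205,.056]),proj(s,[.5407,.1306,.056]))
c=cv2.resize(im[100:215,210:310],None,fx=5,fy=5);cv2.imwrite('pics/w1c.png',c[:,:,::-1])
E
```

```text
(np.float64(1.647927935152877e-05), (-1, -1, -1, -1), array([-2.68210311, -0.60929885, -0.47609165, -3.2701552 , -3.23995323,
       -1.66918893]), np.float64(0.0036961757994886657))
260 126 [0.5536 0.2116 0.056 ]
257 198 [0.5395 0.1315 0.056 ]
239 114 [0.5306 0.2242 0.01  ]
279 114 [0.5781 0.2175 0.01  ]
238 198 [0.5127 0.1184 0.01  ]
275 198 [0.5611 0.1117 0.01  ]
(np.float64(261.2199995343553), np.float64(132.20639930008687)) (np.float64(258.16697651033394), np.float64(198.58831654332553))
```

View pics/w1c.png

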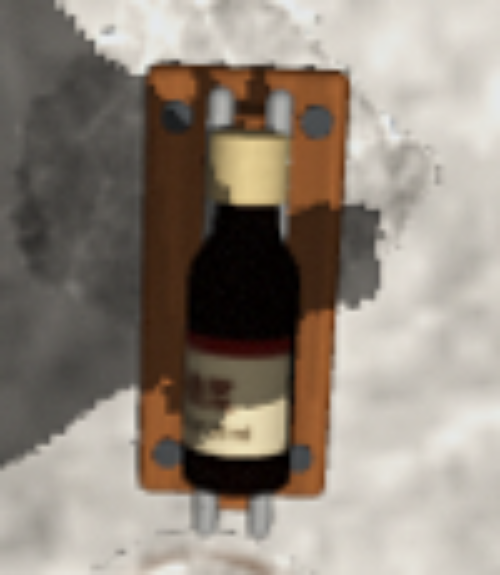

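The bottle's axis yaw is about 80.3° in both views. The foot is near (0.540, 0.131) and the cap end near (0.553, 0.208). The two-pose fit came out degenerate, so I'll bound it to physical lengths.

```bash
cat > kfit.py <<'E'
from kin import *
def fits(D):
    out=[]
    for s in itertools.product([1,-1],repeat=4):
        f=lambda p:np.concatenate([np.r_[fk(q,p,s)[0]-x,.3*(fk(q,p,s)[1].inv()*quat(o)).as_rotvec()] for q,x,o in D])
        for y0 in (-2.5,-.1,1.5):
          for y7 in (0,1.6,3.1,-1.6):
            r=least_squares(f,[.35,.4,.4,.25,y0,y7],bounds=([.1,.2,.2,.1,-4,-4],[.7,.6,.6,.5,4,4]))
            out.append((r.cost,s,r.x.round(4),np.abs(r.fun).max()))
    return sorted(out,key=lambda t:t[0])
if __name__=='__main__':
    for o in fits(D)[:6]: print(o)
E
python3 kfit.py
```

```text
(np.float64(3.313889438182912e-05), (-1, -1, -1, -1), array([ 0.4149,  0.5882,  0.4793,  0.5   , -0.096 ,  1.4748]), np.float64(0.004632206709395403))
(np.float64(3.3138894381829665e-05), (-1, -1, -1, -1), array([ 0.4149,  0.5882,  0.4793,  0.5   , -0.096 ,  1.4748]), np.float64(0.004632206718955978))
(np.float64(3.313889438183016e-05), (-1, -1, -1, -1), array([ 0.4149,  0.5882,  0.4793,  0.5   , -0.096 ,  1.4748]), np.float64(0.004632206777527237))
(np.float64(3.313889438183028e-05), (-1, -1, -1, -1), array([ 0.4149,  0.5882,  0.4793,  0.5   , -0.096 ,  1.4748]), np.float64(0.004632206730788513))
(np.float64(3.313889438183072e-05), (-1, -1, -1, -1), array([ 0.4149,  0.5882,  0.4793,  0.5   , -0.096 ,  1.4748]), np.float64(0.004632206745087797))
(np.float64(3.313889438183117e-05), (-1, -1, -1, -1), array([ 0.4149,  0.5882,  0.4793,  0.5   , -0.096 ,  1.4748]), np.float64(0.004632206735324829))
```

Request:
apply_moves:
  motion:
    - [2,2,-40,0,0,-0.03,0.6]
    - [2,2,-70,0.1,0,-0.03,0.6]
    - [2,2,-80,0.2,0.1,-0.03,0.6]
    - [2,2,-80,0.2,0.1,-0.03,0.6]

```text
time: 2.55
ee_pos: [0.5444, 0.1551, 0.1596]
ee_rot: [-0.111, 0.763, 0.636, 0.026]
contact_force: [0.5, -1.4, -0.7]
grip_width: 0.0512
```

```bash
cat > kfit2.py <<'E'
import json
from kin import *
from cell import manip
import os
S=(-1,-1,-1,-1)
def load():
    L=[tuple(d) for d in D]
    if os.path.exists('d.json'): L+=json.load(open('d.json'))
    return L
def log():
    o=manip.observe(); L=json.load(open('d.json')) if os.path.exists('d.json') else []
    L.append([list(map(float,o[k])) for k in ('qpos','ee_pos','ee_rot')]); json.dump(L,open('d.json','w')); return o
z=lambda t:R.from_euler('z',t)
y=lambda t:R.from_euler('y',t)
def fk2(q,p):
    d,a,b,c,y0,y7,e0,e1,e2,e3=p; r=z(y0-q[0]); x=r.apply([e0,0,d]); r=r*y(q[1]); x=x+r.apply([0,0,a]); r=r*z(-q[2]); x=x+r.apply([e1,0,0]);r=r*y(q[3]); x=x+r.apply([e2,0,b])
    r=r*z(-q[4])*y(q[5]); x=x+r.apply([e3,0,0]); r=r*z(-q[6]+y7); return x+r.apply([0,0,c]), r
def fit2():
    L=load(); f=lambda p:np.r_[np.concatenate([np.r_[fk2(q,p)[0]-x,.3*(fk2(q,p)[1].inv()*quat(o)).as_rotvec()] for q,x,o in L]),.002*(np.array(p)-[.35,.45,.4,.25,0,1.5708,0,0,0,0])]
    r=least_squares(f,[.38,.5,.4,.25,-.1,1.5,0,0,0,0]); return r.x,r.fun[:-10].reshape(-1,6)
if __name__=='__main__':
    o=log();print(o['qpos'].round(3))
    p,e=fit2();print(p.round(4));print((e*1000).round(1))
E
python3 kfit2.py
```

```text
[ 0.247  0.452 -0.646  1.865  0.048  0.933 -0.561]
[ 0.2887  0.579   0.5767  0.3034 -0.0954  1.4762  0.014  -0.0394  0.0339
  0.0435]
[[ 0.6  0.1 -0.  -0.  -0.  -0.2]
 [ 0.   0.1 -0.   0.  -0.1 -0.3]
 [-0.  -0.   0.   5.4 -3.7  0.5]]
```

```bash
cat > ik.py <<'E'
from kfit2 import *
LO=np.array([-2.85,-.5,-1.23,.21,-1.02,.16,-2.73])+.04; HI=np.array([2.85,2.14,1.37,2.46,4.16,2.05,2.73])-.04
P,_=fit2(); rng=np.random.default_rng(0)
def tool(az,el,xs):  # tool z at azimuth/elevation(deg), tool x in vertical plane, up if xs>0
    a,e=np.radians([az,el]); zt=np.array([np.cos(e)*np.cos(a),np.cos(e)*np.sin(a),np.sin(e)])
    xt=xs*np.array([-np.sin(e)*np.cos(a),-np.sin(e)*np.sin(a),np.cos(e)]); return R.from_matrix(np.c_[xt,np.cross(zt,xt),zt])
def ik(pos,r,seeds=(),n=8):
    f=lambda q:np.r_[fk2(q,P)[0]-pos,.3*(fk2(q,P)[1].inv()*r).as_rotvec()]
    best=(9,None)
    for s in list(seeds)+[rng.uniform(LO,HI) for _ in range(n)]:
        o=least_squares(f,np.clip(s,LO+1e-3,HI-1e-3),bounds=(LO,HI),max_nfev=60)
        if o.cost<best[0]: best=(o.cost,o.x)
        if best[0]<1e-7: break
    return best
E
cat > t.py <<'E'
from ik import *
C=np.array([.513,-.166,.05])
for nm,pos in (('coaster',C),('high',np.array([.6,-.0,.4])),('highR',np.array([.45,-.3,.4]))):
  for xs in (1,-1):
    for el in ((-60,-45,-30,0) if nm=='coaster' else (0,30,45,60)):
      row=[]
      for az in range(-180,180,30):
        b=ik(pos,tool(az,el,xs)); row.append('%4s'%(az if b[0]<1e-6 else '.'))
      print(nm,'x up' if xs>0 else 'x down',el,' '.join(row),flush=True)
E
time timeout 500 python3 t.py
```

```text
coaster x up -60 -180 -150 -120  -90  -60  -30    .   30   60   90  120  150
coaster x up -45 -180 -150 -120  -90    .    .    0   30   60   90  120  150
coaster x up -30 -180 -150 -120  -90  -60    .    .   30   60   90  120  150
coaster x up 0    . -150 -120  -90  -60  -30    0   30   60   90  120    .
coaster x down -60 -180 -150 -120  -90  -60  -30    0   30   60    .  120  150
coaster x down -45 -180 -150 -120  -90  -60    .    .   30   60   90  120  150
coaster x down -30 -180 -150 -120  -90  -60    .    .   30   60   90  120    .
coaster x down 0    . -150 -120  -90  -60  -30    0    .   60    .  120    .
high x up 0    .    . -120  -90  -60  -30    .   30    .   90  120    .
high x up 30    .    . -120  -90  -60  -30    0   30    .   90  120    .
high x up 45    .    . -120  -90  -60  -30    0   30    .    .  120    .
high x up 60    .    . -120  -90  -60  -30    0   30    .    .    .    .
high x down 0    .    . -120  -90  -60  -30    .   30    .   90    .    .
high x down 30    .    . -120  -90  -60  -30    0   30    .   90    .    .
high x down 45    . -150 -120  -90  -60  -30    0   30    .    .    .    .
high x down 60    . -150 -120  -90  -60  -30    0    .    .    .    .    .
highR x up 0    . -150 -120  -90    .    .    .    .   60   90    .    .
highR x up 30    . -150 -120  -90  -60    .    0    .    .   90    .    .
highR x up 45    . -150 -120  -90  -60  -30    .    .    .   90    .    .
highR x up 60    . -150 -120  -90  -60  -30    0    .    .    .    .    .
highR x down 0    . -150 -120  -90    .    .    .    .   60   90    .    .
highR x down 30 -180 -150 -120  -90  -60    .    0    .   60    .    .    .
highR x down 45 -180 -150 -120  -90  -60    .    .    .    .    .    .    .
highR x down 60 -180 -150 -120  -90  -60    .    .    .    .    .    .    .
real	7m42.395s
user	7m34.884s
sys	0m0.154s
```

```bash
cat > path.py <<'E'
from ik import *
def step(q,pos,r):
    for _ in range(4):
        x0,r0=fk2(q,P); e=np.r_[pos-x0,.3*(r*r0.inv()).as_rotvec()]
        J=np.zeros((6,7))
        for i in range(7):
            dq=q.copy(); dq[i]+=1e-5; x1,r1=fk2(dq,P); J[:,i]=np.r_[x1-x0,.3*(r1*r0.inv()).as_rotvec()]/1e-5
        Ji=J.T@np.linalg.inv(J@J.T+1e-5*np.eye(6)); mid=(LO+HI)/2
        q=np.clip(q+Ji@e+(np.eye(7)-Ji@J)@(.02*(mid-q)),LO,HI)
    return q
def go(q,p1,r1,n=20,v=False):
    p0,r0=fk2(q,P); w=(r1*r0.inv()).as_rotvec(); mx=0
    for i in range(1,n+1):
        pt=p0+(p1-p0)*i/n; rt=R.from_rotvec(w*i/n)*r0; q=step(q,pt,rt)
        x,r=fk2(q,P); mx=max(mx,np.linalg.norm(x-pt)*1000+100*np.linalg.norm((rt*r.inv()).as_rotvec()))
    return q,mx
if __name__=='__main__':
    q0=np.array(load()[-1][0]); A=80.3
    def down(tilt): # tool z leans toward foot by tilt, x toward cap
        return tool(A,-90+0,1) if tilt==0 else tool(A-180,-90+tilt,-1)
    for tilt in (0,25,40):
      for hp in ([.55,.16,.35],[.6,.05,.4],[.6,-.1,.4],[.5,.3,.35],[.7,.1,.35]):
        hp=np.array(hp); qa,m0=go(q0,np.array([.545,.163,.06]),down(tilt)); qa,m1=go(qa,hp,down(tilt))
        qi,m2=go(qa,hp,tool(A-180,tilt,-1))
        qb,m3=go(qa,hp,tool(A,-tilt,1),)
        res=[]
        for az in (60,30,0):
            qc,m4=go(qb,np.array([.513,-.166,.2]),tool(az,-tilt,1)); qc,m5=go(qc,np.array([.513,-.166,.055]),tool(az,-tilt,1)); res.append((az,round(m4,1),round(m5,1)))
        print(tilt,hp,np.round([m0,m1,m2,m3],1),res,flush=True)
E
timeout 400 python3 path.py
```

```text
0 [0.55 0.16 0.35] [ 0.   0.  26.4 76.6] [(60, np.float64(7.7), np.float64(5.1)), (30, np.float64(48.7), np.float64(21.6)), (0, np.float64(330.2), np.float64(128.7))]
0 [0.6  0.05 0.4 ] [ 0.   0.  10.3 52.1] [(60, np.float64(0.0), np.float64(0.0)), (30, np.float64(34.1), np.float64(21.8)), (0, np.float64(325.9), np.float64(128.5))]
0 [ 0.6 -0.1  0.4] [ 0.   0.   0.  27.9] [(60, np.float64(0.0), np.float64(0.0)), (30, np.float64(13.4), np.float64(21.9)), (0, np.float64(320.7), np.float64(128.4))]
0 [0.5  0.3  0.35] [  0.    0.   55.5 145.1] [(60, np.float64(21.6), np.float64(5.1)), (30, np.float64(77.5), np.float64(21.3)), (0, np.float64(156.1), np.float64(162.2))]
0 [0.7  0.1  0.35] [ 0.   0.  10.6  0. ] [(60, np.float64(14.5), np.float64(5.1)), (30, np.float64(47.6), np.float64(21.6)), (0, np.float64(331.5), np.float64(128.7))]
25 [0.55 0.16 0.35] [ 0.   0.  28.4 60.3] [(60, np.float64(6.7), np.float64(0.0)), (30, np.float64(60.4), np.float64(32.3)), (0, np.float64(408.7), np.float64(218.5))]
25 [0.6  0.05 0.4 ] [ 0.   0.  18.8 21.3] [(60, np.float64(4.9), np.float64(0.0)), (30, np.
[... 721 characters left out ...]
(206.2), np.float64(442.6))]
40 [0.6  0.05 0.4 ] [ 0.   0.  18.6  0. ] [(60, np.float64(0.0), np.float64(0.0)), (30, np.float64(71.0), np.float64(18.8)), (0, np.float64(204.3), np.float64(451.4))]
40 [ 0.6 -0.1  0.4] [ 0.   0.  12.5  0. ] [(60, np.float64(0.0), np.float64(0.0)), (30, np.float64(70.3), np.float64(18.4)), (0, np.float64(183.7), np.float64(431.1))]
40 [0.5  0.3  0.35] [ 0.   0.  54.5 13.4] [(60, np.float64(5.7), np.float64(0.0)), (30, np.float64(78.6), np.float64(21.8)), (0, np.float64(208.5), np.float64(429.4))]
40 [0.7  0.1  0.35] [ 0.   0.  17.6  0. ] [(60, np.float64(0.0), np.float64(0.0)), (30, np.float64(33.6), np.float64(11.5)), (0, np.float64(163.9), np.float64(450.4))]
```

```bash
cat > t2.py <<'E'
from path import *
q0=np.array(load()[-1][0]); A=80.3; c=np.array([.513,-.166,0])
for tilt in (25,40,52):
    d=tool(A-180,-90+tilt,-1); qg,_=go(q0,np.array([.545,.163,.06]),d,10)
    out=[]
    for hp in ([.6,-.1,.4],[.5,-.2,.4],[.6,-.25,.45],[.5,-.1,.5]):
        hp=np.array(hp); qa,m1=go(qg,hp,d,14)
        for az in (-80,-100,-120,-140): 
            qi,m2=go(qa,hp,tool(az,tilt,-1),14); out.append((hp.tolist(),az,round(float(m1),1),round(float(m2),1)))
    print(tilt,sorted(out,key=lambda o:o[3])[:6])
    qa,_=go(qg,np.array([.6,-.1,.4]),d,14)
    for az in (42,48,54):
        for via in (1,):
            qb,m3=go(qa,np.array([.55,-.15,.3]),tool(A,-tilt,1),14); qb,m4=go(qb,c+[0,0,.2],tool(az,-tilt,1),14);qb,m5=go(qb,c+[0,0,.055],tool(az,-tilt,1),10)
            print('  place',az,np.round([m3,m4,m5],1),qb.round(2),flush=True)
E
timeout 300 python3 t2.py
```

```text
25 [([0.6, -0.1, 0.4], -80, 0.0, 0.0), ([0.5, -0.2, 0.4], -80, 0.0, 0.0), ([0.5, -0.2, 0.4], -100, 0.0, 0.0), ([0.6, -0.25, 0.45], -80, 0.0, 0.0), ([0.6, -0.25, 0.45], -100, 0.0, 0.0), ([0.5, -0.1, 0.5], -80, 0.0, 6.2)]
  place 42 [ 0.  38.8  0.6] [ 1.51  1.09 -0.86  2.12 -0.79  0.54  0.84]
  place 48 [ 0.  30.5  2.2] [ 1.33  0.97 -0.66  2.07 -0.91  0.75  0.95]
  place 54 [ 0.  18.4  0.8] [ 1.19  0.91 -0.51  2.02 -0.92  0.91  0.98]
40 [([0.6, -0.25, 0.45], -80, 0.0, 0.0), ([0.6, -0.25, 0.45], -100, 0.0, 0.2), ([0.6, -0.1, 0.4], -80, 0.0, 11.3), ([0.5, -0.2, 0.4], -80, 0.0, 13.0), ([0.5, -0.2, 0.4], -100, 0.0, 14.6), ([0.6, -0.1, 0.4], -100, 0.0, 16.5)]
  place 42 [ 0.  32.2 16.9] [ 1.24  0.75 -0.62  2.15 -0.96  0.57  0.8 ]
  place 48 [ 0.  10.5  9.7] [ 1.08  0.71 -0.45  2.1  -0.97  0.73  0.85]
  place 54 [0. 0. 0.] [ 0.97  0.71 -0.33  2.05 -0.94  0.84  0.87]
52 [([0.6, -0.25, 0.45], -80, 0.0, 14.3), ([0.5, -0.2, 0.4], -100, 0.0, 15.4), ([0.6, -0.1, 0.4], -100, 0.0, 16.1), ([0.6, -0.25, 0.45], -100, 0.0, 16.2), ([0.5, -0.2, 0.4], -120, 0.0, 17.1), ([0.6, -0.25, 0.45], -120, 0.0, 17.3)]
  place 42 [0. 0. 3.] [ 0.87  0.55 -0.29  2.14 -0.98  0.62  0.65]
  place 48 [0. 0. 0.] [ 0.84  0.57 -0.27  2.1  -0.9   0.69  0.65]
  place 54 [0. 0. 0.] [ 0.85  0.59 -0.29  2.06 -0.8   0.73  0.64]
```

```bash
cat > rel.py <<'E'
from ik import tool,R,np
from h import quat
from cell import manip
def rel(g,r,o=None,back=0):  # g grasp point, r tool rotation; gives row shift mm & rotvec
    o=o or manip.observe(); t=np.array(g)+(.008-back)*r.apply([0,0,1])
    print(((t-o['ee_pos'])*1000).round(1),(r*quat(o['ee_rot']).inv()).as_rotvec().round(4))
E
python3 - <<'E'
from rel import *
r=tool(80.3-180,-90+42,-1); g=[.5462,.1675,.056]
rel(g,r,back=.09); rel(g,r)
E
```

```text
[ 11.1  66.5 -42.7] [-0.9242  0.0283  0.0617]
[   0.9    7.1 -109.6] [-0.9242  0.0283  0.0617]
```

Request:
apply_moves:
  motion:
    - [5,30,20,-0.3,0.01,0.02,0.6]
    - [8,50,20,-0.6,0.02,0.04,0.6]
    - [11,66,10,-0.924,0.028,0.062,0.6]
    - [11,66,-20,-0.924,0.028,0.062,0.6]
    - [11,66,-43,-0.924,0.028,0.062,0.6]
    - [11,66,-43,-0.924,0.028,0.062,0.6]
    - [11,66,-43,-0.924,0.028,0.062,0.6]
    - [11,66,-43,-0.924,0.028,0.062,0.6]
    - [11,66,-43,-0.924,0.028,0.062,0.6]

```text
time: 3.45
ee_pos: [0.555, 0.2254, 0.1192]
ee_rot: [0.232, 0.711, 0.605, -0.273]
contact_force: [-0.0, -0.3, 0.3]
grip_width: 0.0515
```

```bash
python3 kfit2.py; python3 - <<'E'
from rel import *
from h import *
r=tool(80.3-180,-90+42,-1); g=[.5462,.1675,.056]
rel(g,r,back=.09); rel(g,r)
s=snap('wrist','w2');f=[.540,.131,.056];c=[.553,.207,.056]
im=s['pixels'].copy()
for p in (f,c,g): u,v=proj(s,p);print(u,v);cv2.circle(im,(int(u),int(v)),3,(0,255,0),-1)
cv2.imwrite('pics/w2m.png',im[:,:,::-1])
E
```

```text
[-0.487  0.759 -0.366  1.562  0.615  1.564 -1.235]
[ 0.2582  0.6134  0.5333  0.3352 -0.0898  1.4873  0.0063 -0.0691  0.0363
 -0.0182]
[[  4.9  -0.2  -1.5  -0.   -0.   -1.9]
 [ -4.6   1.3  -3.3   0.   -0.1  -1.9]
 [  3.7  -0.2   2.8   5.   -3.5  -1.2]
 [ -0.6   0.5   1.9 -18.   -0.8   5. ]]
[ 0.5 -3.8 -2.3] [ 0.0003 -0.     -0.0097]
[ -9.7 -63.1 -69.2] [ 0.0003 -0.     -0.0097]
253.55305218136832 223.2348325158934
254.62057192222576 178.67471341549452
253.9354263360336 205.0454199905587
```

View pics/w2m.png

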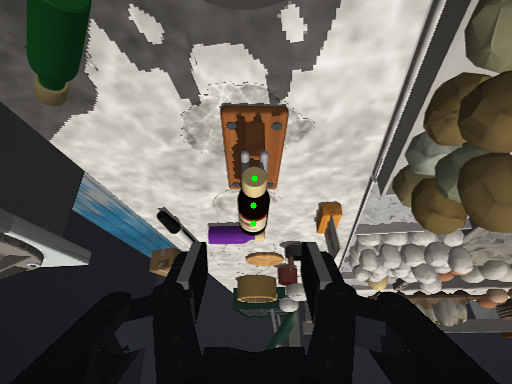

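The wrist view shows the bottle between the fingers' lines, with its cap at (256,178) and my axis dots on its centre line. Descending and gripping now.

Request:
apply_moves:
  motion:
    - [-3,-22,-24,0,0,-0.01,0.6]
    - [-7,-43,-47,0,0,-0.01,0.6]
    - [-10,-63,-69,0,0,-0.01,0.6]
    - [-10,-63,-69,0,0,-0.01,0.6]
    - [-10,-63,-69,0,0,-0.01,0.6]
    - [-10,-63,-69,0,0,-0.01,0.25]
    - [-10,-63,-69,0,0,-0.01,0.1]
    - [-10,-63,-69,0,0,-0.01,0.1]
    - [-10,-63,-69,0,0,-0.01,0.1]
    - [-10,-63,-69,0,0,-0.01,0.1]
    - [-10,-63,-69,0,0,-0.01,0.1]
  grip_force: 50

```text
time: 4.6
ee_pos: [0.5446, 0.1633, 0.0515]
ee_rot: [0.232, 0.713, 0.602, -0.274]
contact_force: [-5.0, 1.6, 10.8]
grip_width: 0.0236
```

Request:
apply_moves:
  motion:
    - [0,0,20,0,0,0,0.1]
    - [0,0,50,0,0,0,0.1]
    - [0,0,90,0,0,0,0.1]
    - [5,-30,130,0,0,0,0.1]
    - [10,-70,170,0,0,0,0.1]
    - [15,-110,210,0,0,0,0.1]
    - [20,-150,250,0,0,0,0.1]
    - [30,-190,290,0,0,0,0.1]
    - [35,-230,330,0,0,0,0.1]
    - [40,-270,360,0,0,0,0.1]
    - [45,-310,385,0,0,0,0.1]
    - [50,-350,400,0,0,0,0.1]
    - [55,-400,400,0,0,0,0.1]
    - [55,-400,400,0,0,0,0.1]
    - [55,-400,400,0,0,0,0.1]
    - [55,-400,400,0,0,0,0.1]

```text
time: 6.2
ee_pos: [0.5993, -0.2373, 0.4515]
ee_rot: [0.232, 0.714, 0.601, -0.274]
contact_force: [-0.1, 0.7, -0.6]
grip_width: 0.0236
```

```bash
python3 kfit2.py; python3 - <<'E'
from rel import *
o=manip.observe();print(o['ee_pos'],o['grip_width'],o['contact_force'])
for az in (-70,-80,-100): rel(np.array([.6,-.24,.45]),tool(az,42,-1))
E
```

```text
[ 0.075  0.291 -0.186  1.526  0.753  1.576 -0.373]
[ 0.2798  0.629   0.5429  0.342  -0.0852  1.4948  0.0167 -0.0738  0.0674
 -0.0179]
[[  9.7  -6.1  -2.7  -0.   -0.   -2.8]
 [ -3.5   1.2  -3.8   0.   -0.1  -2.8]
 [  0.8   1.2   4.1   4.8  -3.3  -2.1]
 [ -0.7   1.4   4.1 -17.1  -0.6   3.8]
 [ -5.    1.5  -1.7 -17.1  -0.6   3.8]]
[ 0.59930341 -0.23732448  0.45149243] 0.023612316088613985 [-0.1349421   0.74366025 -0.57819056]
[ 2.7 -8.3  3.9] [-1.5777 -0.1406  0.406 ]
[ 1.7 -8.5  3.9] [-1.5758 -0.0026  0.2695]
[-0.3 -8.5  3.9] [-1.5461  0.27   -0.0046]
```

Request:
apply_moves:
  motion:
    - [0,0,0,-0.13,0.005,0.017,0.1]
    - [0,0,0,-0.26,0.01,0.034,0.1]
    - [0,0,0,-0.39,0.015,0.051,0.1]
    - [0,0,0,-0.52,0.02,0.068,0.1]
    - [0,0,0,-0.65,0.025,0.085,0.1]
    - [0,0,0,-0.78,0.03,0.1,0.1]
    - [0,0,0,-0.91,0.035,0.118,0.1]
    - [0,0,0,-1.04,0.04,0.135,0.1]
    - [0,-5,0,-1.17,0.045,0.15,0.1]
    - [0,-5,0,-1.3,0.05,0.168,0.1]
    - [0,-5,0,-1.43,0.055,0.186,0.1]
    - [0,-5,0,-1.568,0.06,0.203,0.1]
    - [0,-5,0,-1.568,0.06,0.203,0.1]
    - [0,-5,0,-1.568,0.06,0.203,0.1]
    - [0,-5,0,-1.568,0.06,0.203,0.1]

```text
time: 7.7
ee_pos: [0.6003, -0.2416, 0.4507]
ee_rot: [0.675, 0.278, 0.302, -0.614]
contact_force: [-0.2, 1.2, -0.0]
grip_width: 0.0238
```

```bash
cat > ax.py <<'E'
from rel import *
import sys
o=manip.observe(); r=quat(o['ee_rot']); t=np.radians(42)
# bottle axis in tool frame: fixed by grasp (lying, tool z leaned to foot by 42 deg)
r0=quat([.232,.7135,.6015,-.274]); ab=r0.inv().apply([np.cos(np.radians(80.3)),np.sin(np.radians(80.3)),0])
b=r.apply(ab); print('q',o['qpos'].round(2),'pos',o['ee_pos'].round(4),'toolz',r.apply([0,0,1]).round(3),'bottle axis',b.round(4),'w',o['grip_width'])
tgt=np.array([0,0,float(sys.argv[1])]); w=np.cross(b,tgt); print('turn to vertical',(w/np.linalg.norm(w)*np.arctan2(np.linalg.norm(w),b@tgt)).round(4))
E
python3 ax.py -1; python3 kfit2.py | tail -6
```

```text
q [-0.38  0.8   0.34  2.    1.72  2.03 -1.14] pos [ 0.6003 -0.2416  0.4507] toolz [ 0.066 -0.745  0.663] bottle axis [ 0.0041  0.0095 -0.9999] w 0.023759932883312396
turn to vertical [-0.0095  0.0041  0.    ]
[[ 22.7  -0.5  -1.3  -0.   -0.   -7.3]
 [  1.6   8.2  -4.3   0.   -0.1  -7.4]
 [ 15.4   6.3   1.8   3.7  -2.6  -6.8]
 [  8.    3.7  -0.  -13.4  -0.3  -2.2]
 [-18.4   4.9  -3.8 -13.4  -0.3  -2.2]
 [-13.9   9.9   7.6 -14.9  -0.2  25.9]]
```

Inverted to within 0.6°. I'll trim it and hold for about 1.5 s, with a side picture while it's inverted.

Request:
apply_moves:
  motion:
    - [0,0,0,-0.01,0.004,0,0.1]
    - [0,0,0,-0.01,0.004,0,0.1]
    - [0,0,0,-0.01,0.004,0,0.1]
    - [0,0,0,-0.01,0.004,0,0.1]
    - [0,0,0,-0.01,0.004,0,0.1]
    - [0,0,0,-0.01,0.004,0,0.1]
    - [0,0,0,-0.01,0.004,0,0.1]
    - [0,0,0,-0.01,0.004,0,0.1]
    - [0,0,0,-0.01,0.004,0,0.1]
    - [0,0,0,-0.01,0.004,0,0.1]
    - [0,0,0,-0.01,0.004,0,0.1]
    - [0,0,0,-0.01,0.004,0,0.1]
    - [0,0,0,-0.01,0.004,0,0.1]
    - [0,0,0,-0.01,0.004,0,0.1]
    - [0,0,0,-0.01,0.004,0,0.1]

```text
time: 9.2
ee_pos: [0.5997, -0.2427, 0.4503]
ee_rot: [0.675, 0.271, 0.299, -0.617]
contact_force: [-0.1, 1.2, -0.2]
grip_width: 0.0235
```

```bash
python3 - <<'E'
from h import *
s=snap('side','s1');print(proj(s,[.6,-.24,.45]))
E
python3 ax.py -1
```

```text
(np.float64(341.6155443760159), np.float64(-31.620702421502187))
q [-0.38  0.81  0.35  2.    1.73  2.03 -1.15] pos [ 0.5997 -0.2427  0.4503] toolz [ 0.069 -0.736  0.674] bottle axis [-0.0021 -0.0052 -1.    ] w 0.02373993318975344
turn to vertical [ 0.0052 -0.0021  0.    ]
```

View pics/s1.png

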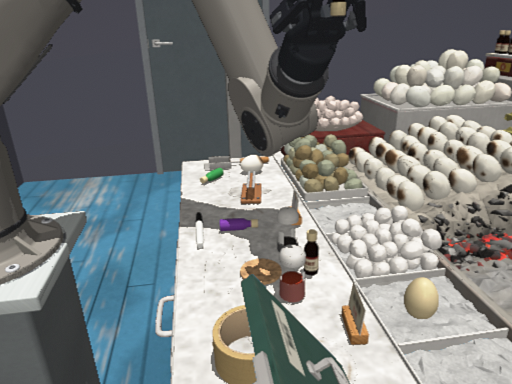

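Cap points straight down at (338,8) and the grip width is steady. Next I rotate back to lying, away from the counter, and then on to upright.

```bash
python3 - <<'E'
from rel import *
r=tool(80.3-180,-48,-1); rel([.6,-.12,.4],r)
E
```

```text
[ -0.6 117.4 -56.3] [ 1.5797 -0.064  -0.2056]
```

Request:
apply_moves:
  motion:
    - [0,10,0,0.13,-0.005,-0.017,0.1]
    - [0,20,-5,0.26,-0.01,-0.034,0.1]
    - [0,30,-10,0.39,-0.016,-0.051,0.1]
    - [0,40,-15,0.52,-0.021,-0.068,0.1]
    - [0,50,-20,0.65,-0.026,-0.085,0.1]
    - [0,60,-25,0.78,-0.032,-0.102,0.1]
    - [0,70,-30,0.91,-0.037,-0.118,0.1]
    - [0,80,-35,1.04,-0.042,-0.135,0.1]
    - [0,90,-40,1.17,-0.047,-0.152,0.1]
    - [0,100,-45,1.3,-0.053,-0.169,0.1]
    - [0,110,-50,1.43,-0.058,-0.186,0.1]
    - [0,117,-56,1.58,-0.064,-0.206,0.1]
    - [0,117,-56,1.58,-0.064,-0.206,0.1]
    - [0,117,-56,1.58,-0.064,-0.206,0.1]

```text
time: 10.65
ee_pos: [0.5993, -0.1267, 0.3945]
ee_rot: [0.232, 0.713, 0.601, -0.275]
contact_force: [0.5, 0.6, -1.0]
grip_width: 0.0236
```

```bash
python3 ax.py 1;python3 - <<'E'
from rel import *
rel([.56,-.15,.32],tool(80,-42,1))
rel([.56,-.15,.32],tool(56,-42,1))
E
```

```text
q [-0.24  0.33  0.    1.6   0.66  1.56 -0.54] pos [ 0.5993 -0.1267  0.3945] toolz [-0.114 -0.662 -0.741] bottle axis [ 0.1695  0.9855 -0.0022] w 0.02358322046538053
turn to vertical [ 1.5502 -0.2666  0.    ]
[-38.3 -17.4 -79.9] [ 1.5511 -0.2701 -0.0031]
[-36.  -18.4 -79.9] [ 1.47   -0.5903 -0.3312]
```

Request:
apply_moves:
  motion:
    - [-3,0,-5,0.13,-0.023,0,0.1]
    - [-6,0,-10,0.26,-0.045,0,0.1]
    - [-9,-3,-20,0.39,-0.068,0,0.1]
    - [-12,-5,-25,0.52,-0.09,0,0.1]
    - [-15,-7,-30,0.65,-0.113,0,0.1]
    - [-18,-9,-40,0.78,-0.135,0,0.1]
    - [-21,-10,-45,0.91,-0.158,0,0.1]
    - [-24,-12,-50,1.04,-0.18,0,0.1]
    - [-28,-14,-60,1.17,-0.203,0,0.1]
    - [-31,-15,-65,1.3,-0.225,0,0.1]
    - [-35,-16,-75,1.43,-0.248,0,0.1]
    - [-38,-17,-80,1.55,-0.268,0,0.1]
    - [-38,-17,-80,1.55,-0.268,0,0.1]
    - [-38,-17,-80,1.55,-0.268,0,0.1]
    - [-38,-17,-80,1.55,-0.268,0,0.1]

```text
time: 12.15
ee_pos: [0.5618, -0.1411, 0.3144]
ee_rot: [-0.262, 0.698, 0.59, 0.311]
contact_force: [0.2, 0.6, 0.3]
grip_width: 0.0237
```

```bash
python3 ax.py 1;python3 - <<'E'
from rel import *
rel([.513,-.166,.2],tool(55,-42,1))
E
```

```text
q [ 0.55  0.41 -0.02  1.71 -0.77  1.44  0.63] pos [ 0.5618 -0.1411  0.3144] toolz [ 0.124  0.733 -0.669] bottle axis [-0.0011 -0.0015  1.    ] w 0.02369820667726808
turn to vertical [-0.0015  0.0011  0.    ]
[ -45.4  -20.  -119.7] [ 1.000e-04  8.000e-04 -4.433e-01]
```

Request:
apply_moves:
  motion:
    - [-10,-5,-20,0,0,-0.07,0.1]
    - [-20,-10,-40,0,0,-0.14,0.1]
    - [-30,-15,-60,0,0,-0.21,0.1]
    - [-40,-20,-80,0,0,-0.28,0.1]
    - [-45,-20,-100,0,0,-0.35,0.1]
    - [-45,-20,-120,0,0,-0.44,0.1]
    - [-45,-20,-120,0,0,-0.44,0.1]
    - [-45,-20,-120,0,0,-0.44,0.1]
    - [-45,-20,-120,0,0,-0.44,0.1]
    - [-45,-20,-120,0,0,-0.44,0.1]

```text
time: 13.15
ee_pos: [0.5178, -0.1627, 0.1954]
ee_rot: [-0.187, 0.809, 0.423, 0.362]
contact_force: [-0.2, -0.2, -0.1]
grip_width: 0.0237
```

```bash
python3 ax.py 1;python3 - <<'E'
from rel import *
from h import *
rel([.513,-.166,.043],tool(55,-42,1))
o=manip.observe(); r=quat(o['ee_rot'])
# palm corners at the placing pose vs bystanders
for az in (45,50,55):
    r=tool(az,-42,1); g=np.array([.513,-.166,.043]); ry=r.apply([0,1,0]);rx=r.apply([1,0,0]);rz=r.apply([0,0,1])
    pts=[g-rz*b+rx*i+ry*j for b in np.linspace(.054,.2,20) for i in np.linspace(-.038,.038,20) for j in np.linspace(-.0425,.0425,20)]
    pts=np.array([p for p in pts if p[2]<.09]);print(az,[round(float(np.hypot(*(pts[:,:2]-c).T).min()*1000),1) for c in ([.548,-.229],[.57,-.102],[.592,-.173])],pts[:,2].min())
s=snap('wrist','w3');cv2.imwrite('pics/w3.png',s['pixels'][:,:,::-1])
E
```

```text
q [ 0.7   0.39 -0.06  2.07 -1.02  1.03  0.74] pos [ 0.5178 -0.1627  0.1954] toolz [ 0.428  0.609 -0.667] bottle axis [-0.0055 -0.0012  1.    ] w 0.02366445092309098
turn to vertical [-0.0012  0.0055  0.    ]
[  -1.4    1.6 -157.8] [-0.      0.0046 -0.0017]
45 [29.0, 116.3, 83.7] 0.050893549375237365
50 [25.3, 116.4, 79.4] 0.050893549375237365
55 [22.3, 115.9, 75.1] 0.05089354937523736
```

View pics/w3.png

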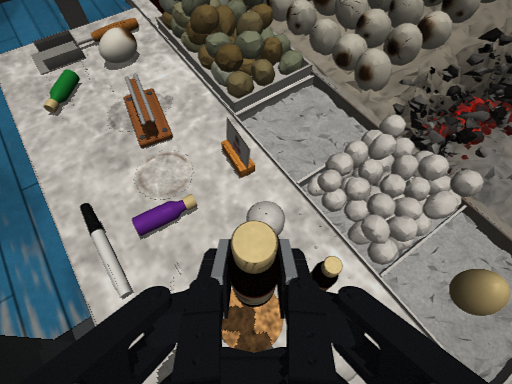

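The view shows the bottle held upright over the cork at (252,310). The black shaker is ahead at (265,215) and the spare at (330,270). The palm clearance to the red shaker is thin, so I'll aim about 10 mm off centre, away from it, and descend in stages.

Request:
apply_moves:
  motion:
    - [-3,5,-15,0,0,0.05,0.1]
    - [-6,10,-35,0,0,0.06,0.1]
    - [-6,10,-60,0,0,0.06,0.1]
    - [-6,10,-85,0,0,0.06,0.1]
    - [-6,10,-110,0,0,0.06,0.1]
    - [-6,10,-130,0,0,0.06,0.1]
    - [-6,10,-130,0,0,0.06,0.1]
    - [-6,10,-130,0,0,0.06,0.1]
    - [-6,10,-130,0,0,0.06,0.1]
    - [-6,10,-130,0,0,0.06,0.1]

```text
time: 14.2
ee_pos: [0.5112, -0.1529, 0.0653]
ee_rot: [-0.198, 0.797, 0.447, 0.356]
contact_force: [-0.5, 1.0, 0.0]
grip_width: 0.0236
```

```bash
python3 ax.py 1;python3 - <<'E'
from rel import *
from h import *
rel([.508,-.157,.044],tool(58,-42,1))
print(manip.observe()['contact_force'])
t=load('top0');print('red top view',ray(t,395,177.6,.087))
a=snap('top','top2');b=snap('side','s2')
c=np.vstack([cv2.resize(a['pixels'][130:230,300:430],(650,300)[:1]+(500,))[100:400],cv2.resize(b['pixels'][190:320,210:380],(650,300))]);cv2.imwrite('pics/c2.png',c[:,:,::-1])
E
```

```text
q [ 0.87  0.63 -0.29  2.09 -1.01  0.82  0.93] pos [ 0.5112 -0.1529  0.0653] toolz [ 0.391  0.633 -0.668] bottle axis [-0.0048 -0.0011  1.    ] w 0.02361939574651299
turn to vertical [-0.0011  0.0048  0.    ]
[ -0.1   0.9 -26.7] [ 0.0002  0.0039 -0.0081]
[-0.49569364  1.00472731  0.0308093 ]
red top view [ 0.54793876 -0.23443906  0.087     ]
```

View pics/c2.png

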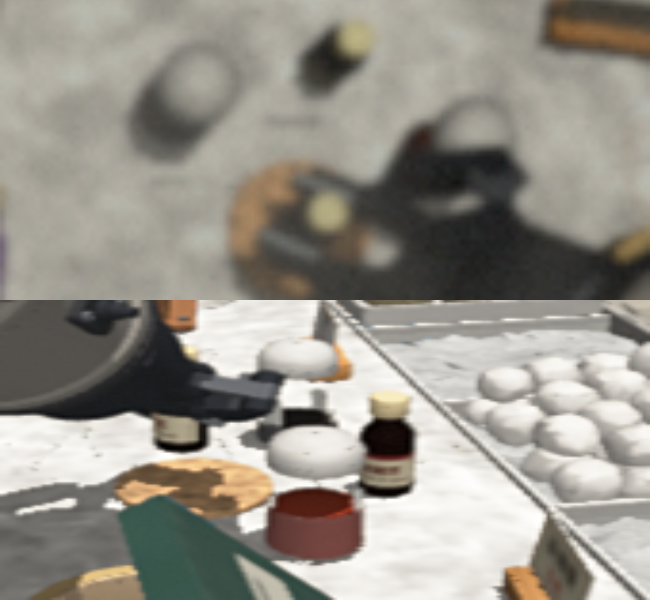

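The bottle hangs upright over the cork at crop (327,212) and the shakers are unmoved. A finger knuckle at crop (490,180) is near the red shaker's cap at (475,140). I'll locate the knuckle by intersecting rays with the tool's x=0 plane.

```bash
python3 - <<'E'
from rel import *
from h import *
o=manip.observe();r=quat(o['ee_rot']);g=o['ee_pos']-.008*r.apply([0,0,1])
s=load('top2');c=np.array(s['xyz'])
red=np.array([.548,-.2344])
for x,y in [(330,180),(400,165),(430,152),(490,155),(520,165),(525,195),(510,205)]:
    u,v=300+x/5,130+(y+100)/5; d=ray(s,u,v,0)-c; n=r.apply([1,0,0])
    for off in (0,.011):
        p=c+d*(((g+n*off-c)@n)/(d@n)); l=r.inv().apply(p-g)*1000; f=p-[0,0,.0267]
        print((x,y),off,'tool xyz mm',l.round(0),'world',p.round(3),'final z',round(f[2],3),'dist red',round(np.hypot(*(p[:2]-red))*1000))
im=s['pixels'][150:215,350:430];cv2.imwrite('pics/c3.png',cv2.resize(im,(800,650),interpolation=cv2.INTER_CUBIC)[:,:,::-1])
E
```

```text
(330, 180) 0 tool xyz mm [ 0. 25.  1.] world [ 0.529 -0.17   0.07 ] final z 0.043 dist red 67
(330, 180) 0.011 tool xyz mm [11. 22. -7.] world [ 0.528 -0.167  0.083] final z 0.056 dist red 70
(400, 165) 0 tool xyz mm [  0.  44. -28.] world [ 0.534 -0.199  0.089] final z 0.063 dist red 38
(400, 165) 0.011 tool xyz mm [ 11.  41. -36.] world [ 0.532 -0.195  0.103] final z 0.076 dist red 42
(430, 152) 0 tool xyz mm [ -0.  55. -39.] world [ 0.54  -0.211  0.096] final z 0.07 dist red 25
(430, 152) 0.011 tool xyz mm [ 11.  51. -46.] world [ 0.538 -0.208  0.109] final z 0.083 dist red 29
(490, 155) 0 tool xyz mm [ -0.  63. -67.] world [ 0.536 -0.234  0.115] final z 0.089 dist red 12
(490, 155) 0.011 tool xyz mm [ 11.  60. -74.] world [ 0.534 -0.23   0.128] final z 0.102 dist red 15
(520, 165) 0 tool xyz mm [ -0.  64. -83.] world [ 0.53  -0.244  0.126] final z 0.099 dist red 20
(520, 165) 0.011 tool xyz mm [ 11.  60. -90.] world [ 0.528 -0.24   0.139] final z 0.112 dist red 21
(525, 195) 0 tool xyz mm [ -0.  52. -93.] world [ 0.515 -0.244  0.133] final z 0.106 dist red 34
(525, 195) 0.011 tool xyz mm [  11.   48. -100.] world [ 0.514 -0.24   0.146] final z 0.119 dist red 35
(510, 205) 0 tool xyz mm [ -0.  45. -89.] world [ 0.511 -0.238  0.13 ] final z 0.104 dist red 37
(510, 205) 0.011 tool xyz mm [ 11.  42. -96.] world [ 0.51  -0.234  0.143] final z 0.116 dist red 38
```

View pics/c3.png

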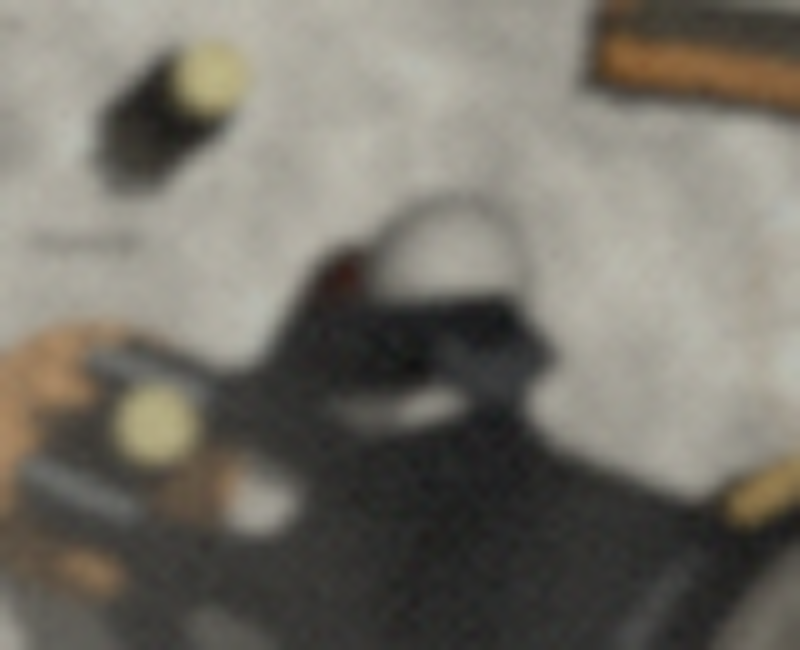

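The knuckle sits about 63 mm to the side and would end near z = 80–89 mm, so it would touch the 87 mm red shaker. I'll use the allowed regrasp: lay the bottle back on the rest and grip it steeper (58°) and a little higher on the body. That puts the knuckles above the shakers.

Request:
apply_moves:
  motion:
    - [0,0,30,0,0,0,0.1]
    - [0,0,80,0,0,0,0.1]
    - [5,2,130,0,0,0.07,0.1]
    - [15,4,160,0,0,0.14,0.1]
    - [25,6,190,0,0,0.21,0.1]
    - [35,8,220,0,0,0.28,0.1]
    - [45,10,240,0,0,0.35,0.1]
    - [50,12,249,0,0,0.39,0.1]
    - [50,12,249,0,0,0.39,0.1]
    - [50,12,249,0,0,0.39,0.1]

```text
time: 15.3
ee_pos: [0.5603, -0.1405, 0.3128]
ee_rot: [-0.264, 0.696, 0.592, 0.311]
contact_force: [-0.3, 1.0, -0.9]
grip_width: 0.0236
```

```bash
python3 ax.py 1; python3 - <<'E'
from rel import *
o=manip.observe();r=quat([.232,.7135,.602,-.274])
print(((np.array([.5446,.1633,.30])-o['ee_pos'])*1000).round(1),(r*quat(o['ee_rot']).inv()).as_rotvec().round(4))
E
```

```text
q [ 0.75  0.43 -0.29  1.7  -0.68  1.39  0.56] pos [ 0.5603 -0.1405  0.3128] toolz [ 0.121  0.735 -0.667] bottle axis [-0.0018 -0.0035  1.    ] w 0.023565594816234194
turn to vertical [-0.0035  0.0018  0.    ]
[-15.7 303.8 -12.8] [-1.5529  0.2589 -0.0073]
```

Request:
apply_moves:
  motion:
    - [0,5,10,-0.13,0.022,0,0.1]
    - [0,15,20,-0.26,0.043,0,0.1]
    - [0,30,20,-0.39,0.065,0,0.1]
    - [0,55,20,-0.52,0.087,0,0.1]
    - [-2,80,20,-0.65,0.108,0,0.1]
    - [-4,105,10,-0.78,0.13,-0.003,0.1]
    - [-6,130,10,-0.91,0.152,-0.004,0.1]
    - [-8,155,0,-1.04,0.173,-0.005,0.1]
    - [-10,180,0,-1.17,0.195,-0.006,0.1]
    - [-12,205,0,-1.3,0.217,-0.007,0.1]
    - [-14,240,0,-1.43,0.238,-0.007,0.1]
    - [-16,275,-13,-1.553,0.259,-0.007,0.1]
    - [-16,304,-13,-1.553,0.259,-0.007,0.1]
    - [-16,304,-63,-1.553,0.259,-0.007,0.1]
    - [-16,304,-113,-1.553,0.259,-0.007,0.1]
    - [-16,304,-163,-1.553,0.259,-0.007,0.1]
    - [-16,304,-213,-1.553,0.259,-0.007,0.1]
    - [-16,304,-213,-1.553,0.259,-0.007,0.1]
    - [-16,304,-213,-1.553,0.259,-0.007,0.1]
    - [-16,304,-213,-1.553,0.259,-0.007,0.1]

```text
time: 17.3
ee_pos: [0.5456, 0.1636, 0.1028]
ee_rot: [0.232, 0.714, 0.602, -0.273]
contact_force: [0.4, -0.0, -0.9]
grip_width: 0.0233
```

```bash
python3 - <<'E'
from rel import *
o=manip.observe();r=quat([.232,.7135,.602,-.274])
print(((np.array([.5446,.1633,.0525])-o['ee_pos'])*1000).round(1),(r*quat(o['ee_rot']).inv()).as_rotvec().round(4))
E
python3 ax.py 1
```

```text
[ -1.   -0.3 -50.3] [-0.0016  0.0014 -0.0002]
q [-0.41  0.73 -0.37  1.68  0.65  1.48 -1.24] pos [0.5456 0.1636 0.1028] toolz [-0.11  -0.66  -0.744] bottle axis [0.1676 0.9859 0.0021] w 0.023289482681296953
turn to vertical [ 1.5465 -0.2629  0.    ]
```

Request:
apply_moves:
  motion:
    - [-1,0,-25,0,0,0,0.1]
    - [-1,0,-40,0,0,0,0.1]
    - [-1,0,-47,0,0,0,0.1]
    - [-1,0,-51,0,0,0,0.1]
    - [-1,0,-51,0,0,0,0.1]
    - [-1,0,-51,0,0,0,0.1]
    - [-1,0,-51,0,0,0,0.1]

```text
time: 18.0
ee_pos: [0.5443, 0.1632, 0.0515]
ee_rot: [0.232, 0.713, 0.602, -0.274]
contact_force: [-2.6, -0.2, 13.9]
grip_width: 0.0236
```

Request:
apply_moves:
  motion:
    - [0,0,0,0,0,0,0.3]
    - [0,0,0,0,0,0,0.4]
    - [0,0,0,0,0,0,0.6]
    - [0,0,0,0,0,0,0.6]
    - [3,20,22,0,0,0,0.6]
    - [7,40,45,0,0,0,0.6]
    - [10,59,67,0,0,0,0.6]
    - [10,59,67,0,0,0,0.6]
    - [10,59,67,0,0,0,0.6]

```text
time: 18.9
ee_pos: [0.5538, 0.2225, 0.1163]
ee_rot: [0.232, 0.713, 0.602, -0.274]
contact_force: [0.6, -0.9, -0.5]
grip_width: 0.0508
```

```bash
python3 - <<'E'
from rel import *
from h import *
r=tool(80.3-180,-90+58,-1); g=[.5462+.0008-.0005,.1675+.005,.056]
rel(g,r,back=.09); rel(g,r)
s=snap('wrist','w4');a=snap('top','top4')
c=np.hstack([s['pixels'][100:300,150:350],]);c=cv2.resize(c,(500,500));d=cv2.resize(a['pixels'][150:210,195:262],None,fx=4.4,fy=500/60)
cv2.imwrite('pics/c4.png',np.hstack([c,d])[:,:,::-1])
for p in ([.540,.131,.056],[.553,.207,.056]): print(proj(s,p))
E
```

```text
[  4.5  18.6 -16.8] [-0.2744  0.0472 -0.0018]
[ -8.4 -56.7 -64.5] [-0.2744  0.0472 -0.0018]
(np.float64(255.1689661493191), np.float64(224.86591983802106))
(np.float64(255.90624553991827), np.float64(179.99321396230056))
```

View pics/c4.png

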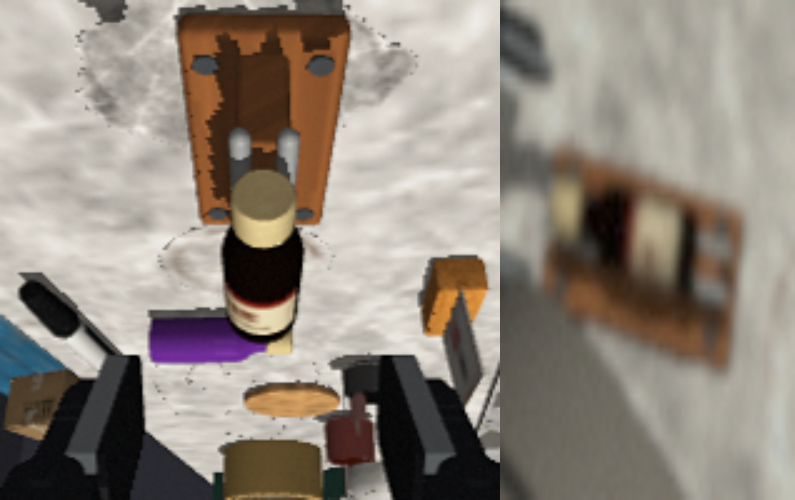

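The bottle is back on the rods, properly seated, with its cap at crop (263,205). Regripping at 58°.

Request:
apply_moves:
  motion:
    - [2,8,0,-0.137,0.024,-0.001,0.6]
    - [4,18,-8,-0.274,0.047,-0.002,0.6]
    - [4,18,-16,-0.274,0.047,-0.002,0.6]
    - [4,18,-16,-0.274,0.047,-0.002,0.6]
    - [0,-5,-32,-0.274,0.047,-0.002,0.6]
    - [-4,-30,-48,-0.274,0.047,-0.002,0.6]
    - [-8,-56,-64,-0.274,0.047,-0.002,0.6]
    - [-8,-56,-64,-0.274,0.047,-0.002,0.6]
    - [-8,-56,-64,-0.274,0.047,-0.002,0.6]
    - [-8,-56,-64,-0.274,0.047,-0.002,0.3]
    - [-8,-56,-64,-0.274,0.047,-0.002,0.1]
    - [-8,-56,-64,-0.274,0.047,-0.002,0.1]
    - [-8,-56,-64,-0.274,0.047,-0.002,0.1]
    - [-8,-56,-64,-0.274,0.047,-0.002,0.1]
    - [-8,-56,-64,-0.274,0.047,-0.002,0.1]
  grip_force: 50

```text
time: 20.5
ee_pos: [0.5457, 0.1671, 0.0533]
ee_rot: [0.313, 0.669, 0.564, -0.37]
contact_force: [-3.2, 0.9, 7.9]
grip_width: 0.0236
```

```bash
python3 - <<'E'
from rel import *
o=manip.observe();r=quat(o['ee_rot']);print(o['ee_rot'],o['ee_pos'],o['contact_force'],'grasp',o['ee_pos']-.008*r.apply([0,0,1]),r.apply([0,0,1]))
ab=r.inv().apply([np.cos(np.radians(80.3)),np.sin(np.radians(80.3)),0]);print(ab.tolist())
import re;s=open('ax.py').read();s=re.sub(r'r0=quat.*\n','ab=np.array(%s)\n'%ab.tolist(),s);open('ax.py','w').write(s)
rel([.56,-.12,.34],tool(80.3-180,-32,-1))
E
```

```text
[ 0.31258168  0.66870633  0.56381997 -0.37044781] [0.54568966 0.16713361 0.05328909] [-3.19577499  0.90828252  7.92547295] grasp [0.54683336 0.17381987 0.05753007] [-0.142962   -0.83578244 -0.53012223]
[0.5301221488434804, -0.0003146009648159004, -0.8479212276690586]
[  13.2 -293.8  282.5] [-0.0002  0.0004  0.0003]
```

Request:
apply_moves:
  motion:
    - [0,0,20,0,0,0,0.1]
    - [0,0,60,0,0,0,0.1]
    - [0,-10,105,0,0,0,0.1]
    - [0,-30,145,0,0,0,0.1]
    - [2,-55,185,0,0,0,0.1]
    - [3,-80,220,0,0,0,0.1]
    - [4,-110,250,0,0,0,0.1]
    - [6,-145,270,0,0,0,0.1]
    - [8,-190,282,0,0,0,0.1]
    - [10,-230,282,0.13,-0.022,0,0.1]
    - [12,-265,282,0.26,-0.044,0,0.1]
    - [13,-290,282,0.39,-0.067,0,0.1]
    - [13,-294,282,0.52,-0.089,0,0.1]
    - [13,-294,280,0.65,-0.111,0,0.1]
    - [13,-294,275,0.78,-0.133,0,0.1]
    - [13,-294,275,0.91,-0.156,0,0.1]
    - [13,-294,275,1.04,-0.178,0,0.1]
    - [13,-294,275,1.17,-0.2,0,0.1]
    - [13,-294,275,1.3,-0.222,0,0.1]
    - [13,-294,275,1.43,-0.244,0,0.1]

```text
time: 22.5
ee_pos: [0.5591, -0.1276, 0.3301]
ee_rot: [-0.14, 0.745, 0.63, 0.169]
contact_force: [-0.8, 0.4, -0.8]
grip_width: 0.0239
```

```bash
python3 ax.py 1; python3 - <<'E'
from rel import *
rel([.53,-.16,.25],tool(80,-58,1)); rel([.511,-.162,.2],tool(54,-58,1))
E
```

```text
q [ 0.55  0.27 -0.23  1.71 -0.4   1.27  0.29] pos [ 0.5591 -0.1276  0.3301] toolz [ 0.075  0.422 -0.904] bottle axis [0.0148 0.1147 0.9933] w 0.02390232702617474
turn to vertical [ 0.115  -0.0149  0.    ]
[-28.3 -28.3 -86.8] [ 0.1146 -0.0155 -0.0063]
[ -45.6  -31.  -136.8] [ 0.1092 -0.0413 -0.4595]
```

Request:
apply_moves:
  motion:
    - [-10,-10,-20,0.11,-0.015,0,0.1]
    - [-20,-20,-50,0.115,-0.015,0,0.1]
    - [-28,-28,-86,0.115,-0.015,0,0.1]
    - [-28,-28,-86,0.115,-0.015,0,0.1]
    - [-28,-28,-86,0.115,-0.015,0,0.1]

```text
time: 23.0
ee_pos: [0.5313, -0.1551, 0.2431]
ee_rot: [-0.178, 0.735, 0.62, 0.208]
contact_force: [0.9, 0.9, 0.6]
grip_width: 0.0239
```

Request:
apply_moves:
  motion:
    - [-5,0,-10,0,0,-0.08,0.1]
    - [-9,0,-20,0,0,-0.16,0.1]
    - [-13,-1,-30,0,0,-0.24,0.1]
    - [-16,-2,-40,0,0,-0.32,0.1]
    - [-18,-3,-50,0,0,-0.4,0.1]
    - [-18,-3,-50,0,0,-0.45,0.1]
    - [-18,-3,-50,0,0,-0.45,0.1]
    - [-18,-3,-50,0,0,-0.45,0.1]
    - [-18,-3,-50,0,0,-0.45,0.1]

```text
time: 23.9
ee_pos: [0.5137, -0.1587, 0.1923]
ee_rot: [-0.127, 0.855, 0.441, 0.242]
contact_force: [0.4, 0.6, 0.0]
grip_width: 0.0235
```

```bash
python3 ax.py 1; python3 - <<'E'
from rel import *
from h import *
rel([.510,-.161,.055],tool(54,-58,1))
o=manip.observe();r=tool(54,-58,1);g=np.array([.510,-.161,.049])
for l in ([-.011,.066,-.067],[-.011,.055,-.039],[-.038,.0425,-.054],[-.011,.066,-.09]):
    p=g+r.apply(l);print(p.round(3),'red dist',np.hypot(*(p[:2]-[.548,-.2344])).round(3))
E
```

```text
q [ 0.67  0.29 -0.19  2.05 -0.68  0.85  0.34] pos [ 0.5137 -0.1587  0.1923] toolz [ 0.302  0.432 -0.85 ] bottle axis [0.0052 0.0012 1.    ] w 0.023541918589703774
turn to vertical [ 0.0012 -0.0052  0.    ]
[  -1.2    1.1 -144.1] [ 0.0008 -0.0054 -0.0117]
[ 0.537 -0.236  0.1  ] red dist 0.011
[ 0.537 -0.218  0.076] red dist 0.02
[ 0.509 -0.235  0.075] red dist 0.039
[ 0.53  -0.246  0.119] red dist 0.021
```

Request:
apply_moves:
  motion:
    - [-4,3,-10,0.001,-0.005,-0.08,0.1]
    - [-8,5,-30,0.001,-0.005,-0.17,0.1]
    - [-8,5,-60,0.001,-0.005,-0.17,0.1]
    - [-8,5,-90,0.001,-0.005,-0.17,0.1]
    - [-8,5,-115,0.001,-0.005,-0.17,0.1]
    - [-8,5,-130,0.001,-0.005,-0.17,0.1]
    - [-8,5,-138,0.001,-0.005,-0.17,0.1]
    - [-8,5,-138,0.001,-0.005,-0.17,0.1]
    - [-8,5,-138,0.001,-0.005,-0.17,0.1]
    - [-8,5,-138,0.001,-0.005,-0.17,0.1]

```text
time: 24.9
ee_pos: [0.5053, -0.154, 0.0542]
ee_rot: [-0.106, 0.889, 0.366, 0.255]
contact_force: [0.0, 0.2, 0.3]
grip_width: 0.0236
```

```bash
python3 ax.py 1; python3 - <<'E'
from rel import *
from h import *
rel([.504,-.157,.0495],tool(45,-58,1))
a=snap('top','top5');b=snap('side','s5');t=load('top0')
c=np.vstack([cv2.resize(a['pixels'][145:215,300:430],(650,350)),cv2.resize(b['pixels'][205:315,210:380],(650,250))]);cv2.imwrite('pics/c5.png',c[:,:,::-1])
E
```

```text
q [ 0.75  0.49 -0.31  2.2  -0.95  0.48  0.56] pos [ 0.5053 -0.154   0.0542] toolz [ 0.375  0.374 -0.848] bottle axis [ 5.e-04 -4.e-04  1.e+00] w 0.023583451016891535
turn to vertical [-0.0004 -0.0005  0.    ]
[  1.7  -0.  -11.5] [-0.0008 -0.0006  0.003 ]
```

View pics/c5.png

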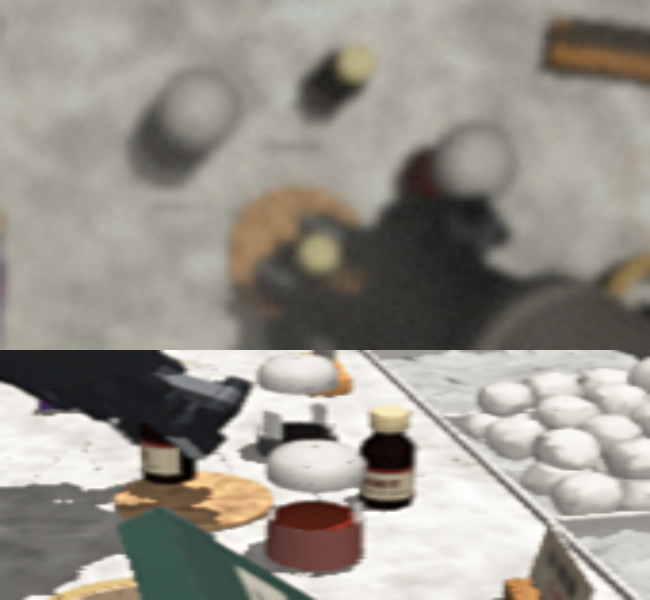

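Upright and clear of all three bystanders. Lowering the last 11–12 mm in small steps.

Request:
apply_moves:
  motion:
    - [1,0,-4,0,0,0,0.1]
    - [2,0,-8,0,0,0,0.1]
    - [2,0,-10,0,0,0,0.1]
    - [2,0,-10,0,0,0,0.1]
    - [2,0,-10,0,0,0,0.1]

```text
time: 25.5
ee_pos: [0.5067, -0.1537, 0.0432]
ee_rot: [-0.106, 0.889, 0.366, 0.254]
contact_force: [-0.1, 0.1, -0.5]
grip_width: 0.0233
```

Request:
apply_moves:
  motion:
    - [0,0,-1,0,0,0,0.1]
    - [0,0,-1.5,0,0,0,0.1]
    - [0,0,-1.5,0,0,0,0.1]
    - [0,0,-1.5,0,0,0,0.1]

```text
time: 25.9
ee_pos: [0.5068, -0.1537, 0.0418]
ee_rot: [-0.106, 0.889, 0.366, 0.254]
contact_force: [0.2, 0.9, -0.5]
grip_width: 0.0237
```

No contact yet, so I'll continue in steps.

Request:
apply_moves:
  motion:
    - [0,0,-1,0,0,0,0.1]
    - [0,0,-1,0,0,0,0.1]
    - [0,0,-1,0,0,0,0.1]

```text
time: 26.2
ee_pos: [0.5067, -0.1537, 0.0408]
ee_rot: [-0.106, 0.889, 0.366, 0.254]
contact_force: [-0.3, 0.3, -0.5]
grip_width: 0.0239
```

Request:
apply_moves:
  motion:
    - [0,0,-1,0,0,0,0.1]
    - [0,0,-1,0,0,0,0.1]
    - [0,0,-1,0,0,0,0.1]

```text
time: 26.5
ee_pos: [0.5069, -0.1537, 0.0401]
ee_rot: [-0.106, 0.889, 0.366, 0.255]
contact_force: [-3.0, -0.6, 6.7]
grip_width: 0.0237
```

Contact is 6.7 N, so the bottle is seated. Opening a little and retreating along the tool axis.

Request:
apply_moves:
  motion:
    - [0,0,0.5,0,0,0,0.25]
    - [0,0,0.5,0,0,0,0.33]
    - [0,0,0.5,0,0,0,0.45]
    - [0,0,0.5,0,0,0,0.45]
    - [0,0,0.5,0,0,0,0.45]
    - [-4,-4,9,0,0,0,0.45]
    - [-9,-9,21,0,0,0,0.45]
    - [-17,-17,38,0,0,0,0.45]
    - [-26,-26,60,0,0,0,0.45]
    - [-38,-38,85,0,0,0,0.45]
    - [-50,-50,115,0,0,0,0.45]
    - [-62,-60,155,0,0,0,0.45]
    - [-62,-60,200,0,0,0,0.45]
    - [-62,-60,240,0,0,0,0.45]
    - [-62,-60,240,0,0,0,0.45]

```text
time: 28.0
ee_pos: [0.4457, -0.2151, 0.2855]
ee_rot: [-0.103, 0.889, 0.367, 0.256]
contact_force: [1.1, -0.4, -0.8]
grip_width: 0.0386
```

```bash
python3 - <<'E'
from h import *
a=snap('top','top6');b=snap('side','s6');t=load('top0');s0=load('side0')
c=np.vstack([cv2.resize(a['pixels'][145:215,300:430],(650,350)),cv2.resize(b['pixels'][205:315,210:380],(650,250))]);cv2.imwrite('pics/c6.png',c[:,:,::-1])
hs=cv2.cvtColor(a['pixels'],cv2.COLOR_RGB2HSV);
for n,z,(u0,u1,v0,v1) in [('sp',.078,(360,380,150,165))]:
    for x in (a,t):
        h=cv2.cvtColor(x['pixels'],cv2.COLOR_RGB2HSV)[v0:v1,u0:u1];m=cv2.inRange(h,(20,60,110),(35,255,255));y,xx=np.nonzero(m);print(n,xx.mean()+u0,y.mean()+v0)
# bystander change in the side view
d=np.abs(b['pixels'][225:305,265:325].astype(int)-s0['pixels'][225:305,265:325]).max(2);print('side changed px',(d>60).sum())
E
```

```text
sp 370.5 157.5
sp 370.46666666666664 157.53333333333333
side changed px 0
```

I've used up the picture views, so I'll check the bottle numerically: cap position in the top view, cap and foot in the side view.

```bash
python3 - <<'E'
from h import *
a=load('top6');b=load('s6');t=load('top0');s0=load('side0')
g=np.array([.504,-.157])
print('expected top cap',proj(a,[*g,.084]),'side cap',proj(b,[*g,.084]),'side foot front',proj(b,[g[0],g[1]-.0125,.006]))
def diff(x,y,v0,v1,u0,u1):
    d=np.abs(x['pixels'][v0:v1,u0:u1].astype(int)-y['pixels'][v0:v1,u0:u1]).max(2)>40
    n,l,st,c=cv2.connectedComponentsWithStats(d.astype(np.uint8))
    return [(st[i][:4]+[u0,v0,0,0]).tolist()+[int(st[i][4])] for i in range(1,n) if st[i][4]>15]
print('side diff',diff(b,s0,190,300,225,320))
h=cv2.cvtColor(a['pixels'],cv2.COLOR_RGB2HSV)
m=cv2.inRange(h[185:210,345:385],(21,60,90),(38,255,255));y,x=np.nonzero(m);print('gold top',len(x),x.mean()+345,y.mean()+185,ray(a,x.mean()+345,y.mean()+185,.084))
h=cv2.cvtColor(b['pixels'],cv2.COLOR_RGB2HSV)
m=cv2.inRange(h[200:285,225:280],(0,0,0),(180,255,60));n,l,st,c=cv2.connectedComponentsWithStats(m);print('dark side',[ (st[i]+[225,200,0,0,0]).tolist() for i in range(1,n) if st[i][4]>20])
m=cv2.inRange(h[200:270,225:280],(20,60,90),(38,255,255));n,l,st,c=cv2.connectedComponentsWithStats(m);print('gold side',[ (st[i]+[225,200,0,0,0]).tolist() for i in range(1,n) if st[i][4]>10])
for c in ([.548,-.2344],[.57,-.102]): print('shaker',proj(a,[*c,.087]))
for v0,v1,u0,u1 in ((160,190,385,405),(155,182,328,350)):
    print('top shaker diff',diff(a,t,v0,v1,u0,u1))
E
```

```text
expected top cap (np.float64(361.8254443996461), np.float64(195.91655989746027)) side cap (np.float64(253.97045137857506), np.float64(227.34028387307427)) side foot front (np.float64(256.1320331196426), np.float64(271.2699818101147))
side diff [[245, 225, 18, 47, 619]]
gold top 46 361.7826086956522 195.47826086956522 [ 0.50502767 -0.15691086  0.084     ]
dark side [[248, 237, 14, 34, 278]]
gold side [[249, 220, 10, 18, 118]]
shaker (np.float64(394.9827900472984), np.float64(177.57384598477626))
shaker (np.float64(338.32161404345703), np.float64(167.4408017830548))
top shaker diff []
top shaker diff []
```

```bash
python3 -c "
from cell import manip
manip.close_job()"
```

```text
the job is handed in; nothing more can be done
```

The bottle now stands upright on the coaster, and I handed the job in at about 28 s of the 61 s allowed.

**What I did:** I gripped the bottle on the rest, lifted it clear and turned it cap straight down, within about 0.6° of vertical. I held it there for 1.5 s. A first placing attempt showed that a gripper knuckle would touch the red shaker. So I laid the bottle back on the rest, regripped it more steeply, set it upright on the cork, let go and backed off.

**Last checks, measured from the camera images:**
- **Position:** The cap is at (0.505, −0.157) m and the foot edge in the side view is where it should be. I set the bottle about 12 mm off the coaster's centre on purpose, so the whole foot is on the cork with roughly 11 mm to spare.
- **Bystanders:** Neither shaker nor the spare bottle has changed from the starting pictures, in the areas I compared.

**What did not go as planned:**
- I had used up the 12 picture views, so the final scene was checked only by measurement, not by eye.
- My kinematic model of the arm fitted poorly, with orientation errors of several degrees. I used it only to choose routes; every move was corrected from the measured pose.

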